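# Stack steel packing on the bench jack

## Robot

A 6-joint arm with a two-finger parallel gripper is mounted at the origin on the work surface. World frame = base frame: x ahead of the robot, y to its left, z up, the work surface at z = 0. Lengths are in m, angles in rad, forces in N, time in s.
With the tool pointing down it reaches from about 0.275 to 0.725 m from the base axis. Payload 5.6 kg.
Tool frame: the origin (TCP) lies between the finger pads; the fingertips stand 22 mm ahead of it and the grasp point (between the pads) lies 3 mm ahead of it; z points along the fingers, y is the line along which they close (so a half turn about z gives the same grasp; the last joint's range is limited). The gripper opens to 85 mm and grips with 20 to 120 N. Pads are 22 mm wide; open, the fingers measure 114 mm over their backs; the gripper's body (76 mm by 85 mm) begins 54 mm behind the grasp point. The pads swing forward as they close: fully open they stand 13 mm farther back than shut.
Start: joints at [1.625, 0.255, 0.108, 0, -1.424, -0.285], TCP at [0.126, 0.535, 0.253] pointing down, gripper open.
Joint ranges: [-2.95, 2.95], [-1.21, 1.97], [-1.09, 1.5], [-2.87, 1.71], [-2.94, -0.07], [-3.05, 3.05]. Speed limits (rad/s): [2.57, 2.57, 3.14, 3.14, 3.14, 3.14].

## Interface

Orientations are given as a unit quaternion [x, y, z, w].
In Python, from station import * gives the robot as it stands.
- The arm moves only by the tool arm_command, never from a script. Its argument "deltas" is a list of rows, each a list of 3 entries, a list of its own where there are three numbers: the finger opening in cm, from 0 to 8.54, then the shift along the tool's x, y, z in cm, then the turn about the tool's z in rad. A call has 1 to 20 rows; each row shifts and turns the commanded pose from where the row before left it, along the tool's axes as they then stand; what a row does not reach is not made up. A row lasts 1/12 s, in which the tool goes at most 41.7 mm and 7.16 degrees, less where a joint would pass 70% of its speed; a pose out of reach is approached as far as the arm can. A call is refused whole if a number of a shift passes 4.17 or a number of a turn 0.125, either way. A call with a gripper value outside its range is refused whole. The fingers move at their own pace and stop on an object; "grip_force" is the grip in N (left out, the last holds). Time passes only in rows, so rows that do not move let the fingers close. It gives the time, the measured TCP pose, the force, the opening and the grip force at its end, in the units of the state.
- get_state(): the state, without advancing time (a new reading comes with each control period).
- get_image(name): name is "scene" or "top" or "wrist"; returns (picture, depth): 480x640x3 uint8, blue, green, red; 480x640 float32, m along the optical axis (not along the pixel's ray), 0 where there is no reading.
- camera_info(name): a dict with "mtx" (3x3 intrinsics, pixels), "R" (3x3) and "t" (3): a world point X has camera coordinates R X + t; the wrist camera has in their place "mount" (4x4, takes a point from camera to tool coordinates, whose origin is the TCP and whose axes are the flange's). Camera axes: x right, y down, z forward; pixel columns grow to the right and rows downward; lengths in m; the calibration is good to about 2 mm. A picture is of the moment at which its call begins: read the wrist's pose just before it. camera_info takes no time and is no camera call.
- close_job(): hands the job in; it is judged then, once.
Trained networks look in the newest picture that a camera, given by its name, has taken for a name from the list of things; names that differ only in an ending like _2 or _b are one class to them, and where a whole thing is asked for, a point or a joint stands for the part that bears it (a point fixed in the world has none). Each returns a list of dicts, best first, with "conf" (0 to 1); they miss things now and then, are a little off and sometimes report something else, mostly with a low value. They report only what shows in the picture. A call takes as long as a camera call. They do not tell look-alikes from the thing itself.
- search_frame(camera, target): "rect" ([left, top, right, bottom] in pixels, round what is visible of it).
- masks_of(camera, target): "region" (480x640 bool, what is visible of it) and "rect" ([left, top, right, bottom] in pixels, round what is visible of it).
- mark_of(camera, target): "centre" ([column, row] in pixels: a listed point, or the origin of a listed thing).
The state is a dict: "time_s": time; "joint_pos": joint angles; "qd": joint speeds; "effort": joint torques, N m; "position": TCP position; "orientation": TCP orientation; "wrist_force": force on the tool from outside, world axes, zero at the start; "wrist_torque": the same for the moment, N m; "finger_gap": finger opening in m; "finger_force": force on a finger pad.
Only numpy, scipy, OpenCV 4.12 (cv2) and the standard library are available. Lean on these libraries where they do the work, as an engineer would, in place of code of your own. Each camera call takes 0.05 s, during which the arm holds its last target. There are 200 camera calls.

## Task

Build up the packing on the round table of the bench jack: the thick plain disc at the bottom in the middle of the table, the ring flat on it, and the cap on top with its stub upwards, all in one straight pile with the edges flush. Set each piece down gently rather than dropping it (the jack has been left at an unknown height), and leave the other things on the bench where they are.

Things in the scene. Friction and masses are not known exactly. Their poses are not given: they have to be found in the camera images.
- thick_disc: Plain solid steel disc, 68 mm across, 26 mm thick, 0.55 to 0.95 kg. Origin: centre of its underside; z: its axis, pointing out of its top face (up the pile when stacked). Lies on the rack's slope, in any of the three places.
- ring_disc: Flat steel ring, 68 mm outside, 30 mm hole, 16 mm thick, 0.3 to 0.5 kg. Origin: centre of its underside (on the axis, in the hole); z: its axis, out of its top face. Starts lying on the rack's slope.
- cap_disc: Steel cap: a disc 68 mm across and 16 mm thick with a round stub 24 mm across and 10 mm high in the middle of its top face (26 mm in all), 0.35 to 0.65 kg. Origin: centre of its underside; z: its axis, towards the stub. Starts lying on the rack's slope, stub outwards.
- rack: Fixed plywood rack, 360 mm wide along its y: a board sloping at 35 degrees, low edge away from the robot and to its right, rising along its +x to 82 mm above the bench. The discs lie flat on it side by side, about 115 mm apart, against a lip 8 mm high at the low edge. The slope's outward normal is (-0.574, 0, 0.819) in the rack's frame. Origin: on the bench under the middle of the slope; z up.
- jack: Fixed bench screw jack: grey round foot 104 mm across, 22 mm high, carrying on a screw a level round dark steel table, 110 mm across, 10 mm thick, coaxial with the foot. Origin: on the bench, on the axis; z up. The table's top stands anywhere from 45 to 80 mm above the bench: its height is not reported. It is sprung: it sinks 1 mm per 4 N, 10 mm at most.
- hammer: Hammer lying on the bench, about 300 mm long, beyond the rack; leave alone. Origin near the middle of its length.
- oil_bottle: White plastic bottle standing on the bench, 56 mm across, 130 mm high; leave alone. Origin: centre of its underside.
- parts_bin: Empty clear plastic bin, 130 x 100 x 50 mm, beyond the jack; leave alone. Origin: centre of its underside.
- scraper: Deburring scraper with a plastic handle lying on the bench, about 200 mm long and 30 mm high, near the robot; leave alone. Origin near the middle of its length.
Things that resemble listed ones, but are neither listed nor needed, are in the scene too. Leave any pink look-alike of the cap_disc alone. Leave any red look-alike of the ring_disc alone.

How it is judged:
By the outcome, as a careful person would: the job done as asked, in the order asked, and still so for the second after the job is handed in, with the robot touching nothing.
It also fails if it takes over 72 s, if anything falls off the work surface, if the arm or the gripper's body presses on something with over 40 N, if the wrist force passes 120 N, or if a joint passes its speed limit or range.

## Working session

There is one attempt and no reset: what is moved stays moved. The work goes in short steps, Python scripts to look and compute and a tool call to move; the robot and the scene stay as the last step left them, time stands still between calls to the robot, and variables do not carry over. Pictures are saved under pics/ and viewed, at most 10 in all, crops included, and the job is handed in when it is done.

Besides the shell and the picture viewer there is one more tool, called after "Request:" as name(argument=value, ...) on one line, values as JSON. arm_command: Moves the arm, as the interface text tells. Its arguments: {"type":"object","properties":{"deltas":{"type":"array"},"grip_force":{"type":"number"}},"required":["deltas"]}

```bash
mkdir -p pics; ls; python3 - <<'E'
from station import *
import cv2,numpy as np
s=get_state();print({k:np.round(v,3).tolist() for k,v in s.items()})
for c in("scene","top"):
    im,d=get_image(c);cv2.imwrite(f"pics/{c}0.png",im);np.save(f"pics/{c}0.npy",d)
    i=camera_info(c);print(c,{k:np.round(v,4).tolist() for k,v in i.items()})
    for t in("thick_disc","ring_disc","cap_disc","jack","rack"):
        print(t,[(np.round(r["rect"]).tolist(),round(r["conf"],2)) for r in search_frame(c,t)])
print(np.round(camera_info("wrist")["mount"],4).tolist(),camera_info("wrist")["mtx"])
E
```

```text
pics
{'time_s': 0.0, 'joint_pos': [1.625, 0.256, 0.107, -0.0, -1.424, -0.285], 'qd': [-0.001, -0.002, 0.001, -0.0, 0.001, 0.002], 'effort': [0.0, -38.663, 23.794, 5.365, -0.006, 0.0], 'position': [0.126, 0.535, 0.252], 'orientation': [0.993, -0.115, -0.0, 0.001], 'wrist_force': [0.157, 0.508, -0.418], 'wrist_torque': [0.019, 0.0, -0.006], 'finger_force': 0.0, 'finger_gap': 0.085}
scene {'mtx': [[433.5485, 0.0, 324.3568], [0.0, 433.5485, 242.619], [0.0, 0.0, 1.0]], 'R': [[-0.742, 0.6703, -0.0117], [0.478, 0.5166, -0.7104], [-0.4701, -0.5327, -0.7037]], 't': [0.3974, -0.2618, 1.1607]}
thick_disc [([263.0, 185.0, 299.0, 218.0], 0.96)]
ring_disc [([247.0, 146.0, 277.0, 165.0], 0.83), ([273.0, 158.0, 301.0, 185.0], 0.69)]
cap_disc [([264.0, 225.0, 294.0, 256.0], 0.97), ([201.0, 280.0, 239.0, 316.0], 0.89)]
jack [([387.0, 265.0, 453.0, 338.0], 0.69)]
rack [([259.0, 147.0, 313.0, 283.0], 0.81)]
top {'mtx': [[472.2428, 0.0, 320.6582], [0.0, 472.2428, 243.3677], [0.0, 0.0, 1.0]], 'R': [[-0.0289, -0.9994, 0.0172], [-0.9966, 0.0275, -0.0773], [0.0768, -0.0194, -0.9969]], 't': [0.0626, 0.5982, 1.1008]}
thick_disc [([376.0, 246.0, 405.0, 273.0], 0.6)]
ring_disc [([136.0, 182.0, 197.0, 250.0], 0.65), ([469.0, 290.0, 498.0, 320.0], 0.63), ([413.0, 278.0, 444.0, 304.0], 0.57)]
cap_disc [([327.0, 153.0, 356.0, 180.0], 0.87), ([336.0, 215.0, 362.0, 242.0], 0.69)]
jack [([212.0, 246.0, 265.0, 295.0], 0.64)]
rack [([309.0, 199.0, 452.0, 330.0], 0.9)]
[[0.0006, -0.9552, -0.2959, 0.0747], [1.0, 0.0004, 0.0007, -0.0004], [-0.0005, -0.2959, 0.9552, -0.121], [0.0, 0.0, 0.0, 1.0]] [[344.19065733   0.         323.57943805]
 [  0.         344.19065733 237.2033823 ]
 [  0.           0.           1.        ]]
```

View pics/scene0.png

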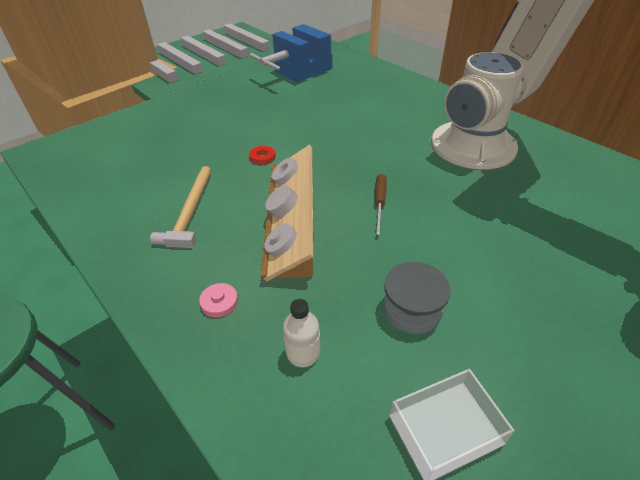

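View pics/top0.png

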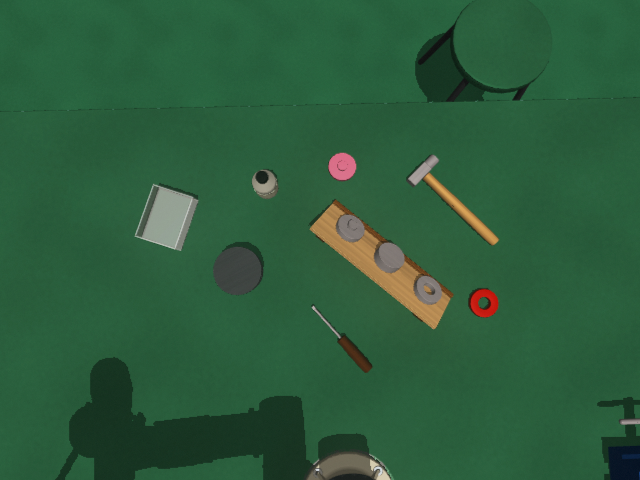

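Scene: on the rack lie the cap (top px 350,228; scene 280,240), the thick disc (390,258; 281,201) and the ring (428,290; 285,171). The look-alikes are the pink cap (342,167; 218,300) and the red ring (484,303; 262,155). The jack table is at top px (238,271). I choose the three grey discs on the rack.

```bash
cat > h.py <<'E'
from station import *
import cv2,numpy as np
from scipy.spatial.transform import Rotation as Ro
from scipy.optimize import least_squares
def pose(cam):
    i=camera_info(cam)
    if "R" in i: return i["mtx"],i["R"].T if hasattr(i["R"],'T') else np.array(i["R"]).T,None
def cloud(cam):
    """image, world points HxWx3 (nan where none)"""
    i=camera_info(cam);s=get_state();im,d=get_image(cam);K=np.array(i["mtx"])
    v,u=np.mgrid[:480,:640]
    P=np.stack([(u-K[0,2])/K[0,0]*d,(v-K[1,2])/K[1,1]*d,d],-1)
    if "R" in i: W=(P-np.array(i["t"]))@np.array(i["R"])
    else:
        M=np.array(i["mount"]);T=P@M[:3,:3].T+M[:3,3]
        W=T@Ro.from_quat(s["orientation"]).as_matrix().T+s["position"]
    W[d<=0]=np.nan
    return im,W
def plane(p,it=300,tol=.002):
    r=np.random.default_rng(0);best=None
    for _ in range(it):
        a=p[r.choice(len(p),3)];n=np.cross(a[1]-a[0],a[2]-a[0]);l=np.linalg.norm(n)
        if l<1e-9: continue
        m=abs((p-a[0])@(n/l))<tol
        if best is None or m.sum()>best.sum(): best=m
    q=p[best];c=q.mean(0);n=np.linalg.svd(q-c)[2][2];n*=np.sign(n[2]);return n,c,best
def rd(a,k=4): return np.round(a,k).tolist()
E
python3 - <<'E'
from h import *
for c in("top","scene"):
    im,W=cloud(c);ok=np.isfinite(W[...,0])
    for t in("rack","thick_disc","ring_disc","cap_disc","jack"):
        for r in masks_of(c,t)[:3]:
            m=cv2.erode(r["region"].astype(np.uint8),np.ones((3,3)))>0
            p=W[m&ok]
            if len(p)<30: continue
            n,ce,b=plane(p);q=p[b];ct=cv2.minEnclosingCircle(((q-ce)@np.linalg.svd(n[None])[2][1:].T).astype(np.float32))
            cc=ce+np.array(ct[0])@np.linalg.svd(n[None])[2][1:]
            print(c,t,round(r["conf"],2),rd(r["rect"],0),"n",rd(n,3),"mean",rd(ce),"circ",rd(cc),round(ct[1],4),len(p),b.sum(),"zmax",rd(np.percentile(p[:,2],[2,98])))
    bench=W[300:330,180:220] if c=="top" else W[330:360,200:240]
    print("bench z",np.nanmedian(bench[...,2]))
E
```

```text
top rack 0.71 [308.0, 200.0, 455.0, 330.0] n [0.438, -0.375, 0.817] mean [0.54, -0.0859, 0.0605] circ [0.5479, -0.094, 0.0526] 0.1839 3676 2678 zmax [0.0249, 0.0821]
top thick_disc 0.91 [374.0, 247.0, 404.0, 273.0] n [0.446, -0.369, 0.815] mean [0.5627, -0.1112, 0.0687] circ [0.5644, -0.1113, 0.0677] 0.0328 530 342 zmax [0.0519, 0.0838]
top ring_disc 0.82 [468.0, 292.0, 497.0, 318.0] n [0.017, -0.009, 1.0] mean [0.4484, -0.339, 0.0167] circ [0.4495, -0.3375, 0.0167] 0.0321 365 243 zmax [0.0117, 0.0201]
top ring_disc 0.58 [415.0, 276.0, 443.0, 303.0] n [0.442, -0.384, 0.811] mean [0.4853, -0.1963, 0.0586] circ [0.4852, -0.1973, 0.0582] 0.0335 452 290 zmax [0.0402, 0.0751]
top cap_disc 0.75 [327.0, 152.0, 357.0, 182.0] n [-0.016, -0.015, 1.0] mean [0.7845, -0.0107, 0.0159] circ [0.7851, -0.0104, 0.0159] 0.0322 525 294 zmax [0.0119, 0.0276]
top cap_disc 0.66 [337.0, 216.0, 362.0, 242.0] n [0.427, -0.384, 0.819] mean [0.6299, -0.0221, 0.0613] circ [0.6323, -0.024, 0.0592] 0.0321 474 290 zmax [0.0422, 0.0756]
top jack 0.85 [213.0, 247.0, 265.0, 295.0] n [0.001, -0.0, 1.0] mean [0.5406, 0.
[... 964 characters left out ...]
ene cap_disc 0.94 [200.0, 285.0, 241.0, 317.0] n [-0.0, 0.013, 1.0] mean [0.7893, -0.0035, 0.0157] circ [0.7879, -0.0068, 0.0158] 0.0325 857 587 zmax [0.007, 0.0271]
scene cap_disc 0.77 [264.0, 223.0, 297.0, 259.0] n [0.435, -0.366, 0.823] mean [0.6372, -0.0146, 0.0597] circ [0.6358, -0.0212, 0.0575] 0.0328 616 356 zmax [0.0416, 0.0741]
scene jack 0.69 [384.0, 262.0, 453.0, 337.0] n [0.001, -0.001, 1.0] mean [0.5435, 0.2423, 0.0682] circ [0.541, 0.2409, 0.0682] 0.0548 3570 2376 zmax [0.0102, 0.07]
scene jack 0.39 [149.0, 164.0, 210.0, 246.0] n [-0.305, 0.33, 0.893] mean [0.6941, -0.2677, 0.0229] circ [0.682, -0.27, 0.0196] 0.1256 1032 487 zmax [0.0093, 0.0275]
bench z -0.00024501582930698426
```

Request:
arm_command(deltas=[[8.5, [2.99, 2.77, 0.25], 0], [8.5, [2.99, 2.77, 0.25], 0], [8.5, [2.99, 2.77, 0.25], 0], [8.5, [2.99, 2.77, 0.25], 0], [8.5, [2.99, 2.77, 0.25], 0], [8.5, [2.99, 2.77, 0.25], 0], [8.5, [2.99, 2.77, 0.25], 0], [8.5, [2.99, 2.77, 0.25], 0], [8.5, [2.99, 2.77, 0.25], 0], [8.5, [2.99, 2.77, 0.25], 0], [8.5, [2.99, 2.77, 0.25], 0], [8.5, [2.99, 2.77, 0.25], 0], [8.5, [2.99, 2.77, 0.25], 0], [8.5, [2.99, 2.77, 0.25], 0], [8.5, [2.99, 2.77, 0.25], 0], [8.5, [2.99, 2.77, 0.25], 0], [8.5, [2.99, 2.77, 0.25], 0], [8.5, [2.99, 2.77, 0.25], 0], [8.5, [2.99, 2.77, 0.25], 0]])

```text
time_s: 2.78
position: [0.5593, -0.109, 0.2057]
orientation: [0.993, -0.115, 0.0, -0.0]
wrist_force: [1.2, 1.4, -0.0]
finger_gap: 0.085
finger_force: 0.0
```

Request:
arm_command(deltas=[[8.5, [0, 0, 0], 0.12], [8.5, [0, 0, 0], 0.12], [8.5, [0, 0, 0], 0.12], [8.5, [0, 0, 0], 0.12], [8.5, [0, 0, 0], 0]])

```text
time_s: 3.2
position: [0.5584, -0.1071, 0.2057]
orientation: [0.937, -0.35, -0.0, 0.0]
wrist_force: [-0.7, 0.1, -0.8]
finger_gap: 0.085
finger_force: 0.0
```

```bash
cat >> h.py <<'E'
def ellipse_centre(W,im,m,n,c,R=.034):
    """fit circle of radius R to the hull of the inlier face points"""
    B=np.linalg.svd(n[None])[2][1:]
    p=W[m&np.isfinite(W[...,0])];p=p[abs((p-c)@n)<.0025];q=((p-c)@B.T).astype(np.float32)
    h=cv2.convexHull(q)[:,0]
    f=least_squares(lambda x:np.hypot(*(h-x[:2]).T)-x[2],[0,0,.033],loss="soft_l1",f_scale=.001).x
    return c+f[:2]@B,f[2]
def look(cam,ts):
    im,W=cloud(cam);ok=np.isfinite(W[...,0]);out={}
    for t in ts:
        for r in masks_of(cam,t)[:3]:
            m=r["region"];p=W[m&ok]
            if len(p)<60: continue
            n,c,b=plane(p);cc,R=ellipse_centre(W,im,m,n,c)
            print(t,round(r["conf"],2),rd(r["rect"],0),"n",rd(n,3),"face centre",rd(cc),"R",round(R,4),len(p),b.sum())
    return im,W
E
python3 - <<'E'
from h import *
im,W=look("wrist",("thick_disc","ring_disc","cap_disc"))
cv2.imwrite("pics/w1.png",im)
s=get_state();print(rd(s["joint_pos"],3),rd(s["position"]),rd(Ro.from_quat(s["orientation"]).as_matrix(),3))
E
```

```text
thick_disc 0.76 [281.0, 182.0, 365.0, 266.0] n [0.435, -0.371, 0.82] face centre [0.5652, -0.1129, 0.0656] R 0.0335 5807 5385
ring_disc 0.95 [424.0, 181.0, 511.0, 267.0] n [0.437, -0.371, 0.819] face centre [0.4859, -0.1978, 0.057] R 0.0337 4962 4113
ring_disc 0.95 [560.0, 98.0, 640.0, 181.0] n [0.003, 0.0, 1.0] face centre [0.4475, -0.337, 0.0165] R 0.0335 4832 3693
cap_disc 0.97 [143.0, 189.0, 232.0, 267.0] n [0.436, -0.373, 0.819] face centre [0.634, -0.0238, 0.0573] R 0.0337 5538 4308
cap_disc 0.87 [14.0, 44.0, 107.0, 133.0] n [-0.001, -0.001, 1.0] face centre [0.7857, -0.0094, 0.0162] R 0.034 6316 4620
[0.086, 0.309, 0.062, 0.0, -1.323, 0.777] [0.5584, -0.1068, 0.2059] [[0.76, -0.65, 0.0], [-0.65, -0.76, -0.0], [0.0, -0.0, -1.0]]
```

View pics/w1.png

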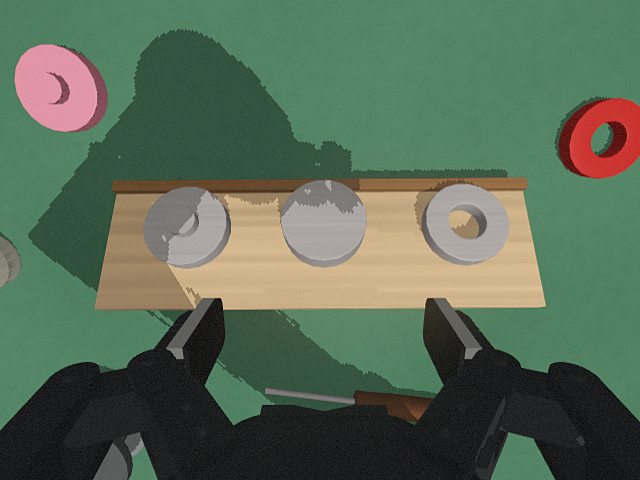

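Wrist view: thick disc in the middle (323,223), ring to the right (467,223), cap to the left with stub (187,226), pink (60,88) and red (605,138) outside the rack. I'll check the fingertip position from the same camera.

```bash
python3 - <<'E'
from h import *
s=get_state();im,W=cloud("wrist")
T=(W-s["position"])@Ro.from_quat(s["orientation"]).as_matrix()
for a,b in((190,225),(425,460)):
    t=T[296:345,a:b].reshape(-1,3);t=t[t[:,2]<.06]
    print(len(t),rd(np.nanpercentile(t,[0,2,50,98,100],axis=0)))
for rc in ((300,212),(302,205),(304,218),(320,200),(340,215),(300,440),(302,448),(340,435)): print(rc,rd(T[rc]))
E
```

```text
1483 [[-0.0118, -0.053, -0.0271], [-0.0081, -0.0486, -0.0231], [0.0077, -0.0426, -0.006], [0.0106, -0.0421, 0.0075], [0.011, -0.0419, 0.0095]]
1505 [[-0.0104, 0.0419, -0.0273], [-0.0068, 0.0422, -0.0242], [0.0085, 0.0427, -0.0068], [0.0106, 0.0491, 0.0067], [0.0112, 0.0541, 0.0093]]
(300, 212) [0.0102, -0.0443, 0.0025]
(302, 205) [0.0097, -0.0469, 0.0017]
(304, 218) [0.0077, -0.0426, 0.0039]
(320, 200) [0.0096, -0.0443, -0.0116]
(340, 215) [-0.004, -0.0426, -0.0037]
(300, 440) [0.0102, 0.0464, 0.0025]
(302, 448) [0.0102, 0.049, 0.0008]
(340, 435) [-0.0015, 0.0425, -0.0074]
```

Request:
arm_command(deltas=[[8.5, [0.27, 0.03, 3.2], 0], [8.5, [0, 0, 3.2], 0], [8.5, [0, 0, 3.2], 0], [8.5, [0, 0, 2.6], 0], [8.5, [0, 0, 1.2], 0], [8.5, [0, 0, 0.8], 0], [8.5, [0, 0, 0], 0], [6, [0, 0, 0], 0], [6, [0, 0, 0], 0], [6, [0, 0, 0], 0], [6, [0, 0, 0], 0], [6, [0, 0, 0], 0], [6, [0, 0, 0], 0]], grip_force=60)

```text
time_s: 4.53
position: [0.5611, -0.1091, 0.0657]
orientation: [0.938, -0.348, 0.001, -0.0]
wrist_force: [-2.0, 0.0, 6.5]
finger_gap: 0.0661
finger_force: 68.3
```

Request:
arm_command(deltas=[[6, [0, 0, -0.5], 0], [6, [0, 0, -1.5], 0], [6, [0, 0, -3], 0], [6, [0, 0, -3], 0], [6, [0, 0, -3], 0], [6, [0, 0, -2.5], 0], [6, [-2.2, -2.28, 0], 0], [6, [-2.2, -2.28, 0], 0], [6, [-2.2, -2.28, 0], 0], [6, [-2.2, -2.28, 0], 0], [6, [-2.2, -2.28, 0], 0], [6, [-2.2, -2.28, 0], 0], [6, [-2.2, -2.28, 0], 0], [6, [-2.2, -2.28, 0], 0], [6, [-2.2, -2.28, 0], 0], [6, [-2.2, -2.28, 0], 0], [6, [-2.2, -2.3, 0], 0], [6, [0, 0, 0], 0], [6, [0, 0, 0], 0]])

```text
time_s: 6.12
position: [0.539, 0.2409, 0.1967]
orientation: [0.938, -0.347, -0.002, 0.001]
wrist_force: [0.2, -1.3, -9.6]
finger_gap: 0.0656
finger_force: 71.0
```

```bash
python3 - <<'E'
from h import *
im,W=look("wrist",("jack","thick_disc"))
cv2.imwrite("pics/w2.png",im)
s=get_state();print(rd(s["position"]),rd(s["wrist_force"],1),s["finger_gap"])
E
```

```text
bash:   599 Killed                     python3 - <<'E'
from h import *
im,W=look("wrist",("jack","thick_disc"))
cv2.imwrite("pics/w2.png",im)
s=get_state();print(rd(s["position"]),rd(s["wrist_force"],1),s["finger_gap"])
E
```

```bash
sed -i 's/np.linalg.svd(q-c)\[2\]\[2\]/np.linalg.svd(q-c,full_matrices=False)[2][2]/' h.py; python3 - <<'E'
from h import *
im,W=look("wrist",("jack","thick_disc"))
cv2.imwrite("pics/w2.png",im)
s=get_state();print(s["time_s"],rd(s["position"]),rd(s["wrist_force"],1),s["finger_gap"])
E
```

```text
jack 0.78 [252.0, 159.0, 394.0, 264.0] n [0.0, 0.0, 1.0] face centre [0.5397, 0.2395, 0.0689] R 0.0543 9576 9362
thick_disc 0.77 [239.0, 235.0, 409.0, 404.0] n [0.438, -0.372, 0.818] face centre [0.5446, 0.2344, 0.1973] R 0.0336 22847 22708
6.4167 [0.5406, 0.2383, 0.1987] [-0.3, 0.1, -9.2] 0.06569036482683573
```

View pics/w2.png

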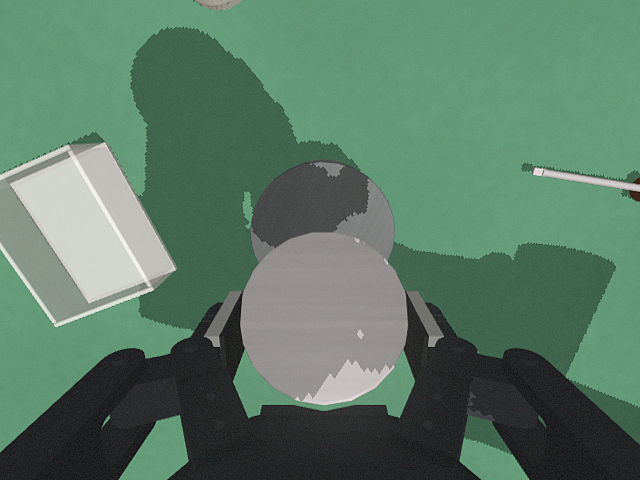

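Wrist view: thick disc held tilted 35° (325,318), jack table behind it (323,215). The jack centre is (0.540,0.2395) and its top is at 0.069, which agrees with the fixed cameras.

Request:
arm_command(deltas=[[6, [-0.12, -0.08, 2], 0], [6, [0, 0, 3], 0], [6, [0, 0, 2], 0], [6, [0, 0, 1], 0], [6, [0, 0, 0.4], 0], [6, [0, 0, 0.4], 0], [6, [0, 0, 0.3], 0], [6, [0, 0, 0.3], 0], [6, [0, 0, 0], 0]], grip_force=40)

```text
time_s: 7.17
position: [0.5412, 0.241, 0.1067]
orientation: [0.938, -0.348, 0.001, -0.001]
wrist_force: [-3.4, -1.2, 0.7]
finger_gap: 0.0661
finger_force: 71.7
```

Request:
arm_command(deltas=[[6, [0, 0, 0.15], 0], [6, [0, 0, 0.15], 0], [6, [0, 0, 0.15], 0], [6, [0, 0, 0.15], 0]], grip_force=25)

```text
time_s: 7.5
position: [0.5411, 0.2411, 0.1022]
orientation: [0.938, -0.347, 0.002, -0.001]
wrist_force: [-9.8, -1.1, 16.6]
finger_gap: 0.0659
finger_force: 73.2
```

Request:
arm_command(deltas=[[6.5, [0, 0, 0], 0], [6.5, [0, 0, 0], 0]], grip_force=20)

```text
time_s: 7.67
position: [0.5411, 0.2411, 0.1027]
orientation: [0.938, -0.347, 0.002, -0.001]
wrist_force: [-10.0, -0.4, 15.1]
finger_gap: 0.066
finger_force: 73.3
```

```bash
python3 - <<'E'
from h import *
im,W=look("wrist",("jack","thick_disc"))
s=get_state();print(s["time_s"],rd(s["position"]),rd(s["wrist_force"],1),s["finger_gap"],s["finger_force"])
E
```

```text
jack 0.86 [220.0, 169.0, 435.0, 304.0] n [0.001, 0.001, 1.0] face centre [0.54, 0.2394, 0.0631] R 0.0543 13597 13135
thick_disc 0.61 [239.0, 236.0, 409.0, 405.0] n [0.422, -0.363, 0.83] face centre [0.5457, 0.2372, 0.1024] R 0.0335 22707 22644
7.8167 [0.5411, 0.2411, 0.1026] [-9.0, -1.4, 14.6] 0.06560979229239636 73.28861474990845
```

Request:
arm_command(deltas=[[6.65, [0, 0, 0], 0], [6.65, [0, 0, 0], 0], [6.7, [0, 0, 0], 0], [6.7, [0, 0, 0], 0]], grip_force=20)

```text
time_s: 8.15
position: [0.5409, 0.2414, 0.1023]
orientation: [0.938, -0.348, 0.001, -0.002]
wrist_force: [-10.1, -0.3, 13.0]
finger_gap: 0.067
finger_force: 27.1
```

Request:
arm_command(deltas=[[6.72, [0, 0, 0.1], 0], [6.72, [0, 0, 0.1], 0], [6.72, [0, 0, 0.1], 0], [6.72, [0, 0, 0.1], 0], [6.72, [0, 0, 0.1], 0]])

```text
time_s: 8.57
position: [0.541, 0.2431, 0.0971]
orientation: [0.938, -0.347, 0.001, -0.003]
wrist_force: [-8.7, 4.8, 9.5]
finger_gap: 0.0674
finger_force: 22.5
```

```bash
python3 - <<'E'
from h import *
im,W=look("wrist",("jack","thick_disc"))
s=get_state();print(s["time_s"],rd(s["position"]),rd(s["wrist_force"],1),s["finger_gap"],s["finger_force"])
E
```

```text
jack 0.57 [222.0, 166.0, 446.0, 309.0] n [0.001, -0.0, 1.0] face centre [0.5396, 0.2397, 0.0643] R 0.0547 16786 15893
thick_disc 0.96 [238.0, 243.0, 410.0, 409.0] n [0.303, -0.262, 0.916] face centre [0.542, 0.2421, 0.1006] R 0.0335 22836 22777
8.7167 [0.5411, 0.2432, 0.0967] [-8.8, 4.4, 8.1] 0.06750278263316972 22.523017823696136
```

Request:
arm_command(deltas=[[6.72, [0.05, 0, 0.12], 0], [6.72, [0.05, 0, 0.12], 0], [6.72, [0.05, 0, 0.12], 0], [6.72, [0.05, 0, 0.12], 0], [6.72, [0.05, 0, 0.12], 0], [6.72, [0.05, 0, 0.12], 0]])

```text
time_s: 9.22
position: [0.5435, 0.2412, 0.0886]
orientation: [0.938, -0.347, 0.001, -0.003]
wrist_force: [-3.4, 4.6, 1.8]
finger_gap: 0.0674
finger_force: 23.0
```

```bash
python3 - <<'E'
from h import *
im,W=look("wrist",("jack","thick_disc"))
s=get_state();print(s["time_s"],rd(s["position"]),rd(s["wrist_force"],1),s["finger_gap"],s["finger_force"])
E
```

```text
jack 0.83 [216.0, 173.0, 450.0, 380.0] n [0.001, -0.0, 1.0] face centre [0.5396, 0.2396, 0.0664] R 0.0546 17750 16505
thick_disc 0.94 [237.0, 253.0, 411.0, 411.0] n [0.067, -0.062, 0.996] face centre [0.5384, 0.2455, 0.0949] R 0.0335 21530 19858
9.3667 [0.5435, 0.241, 0.0881] [-3.0, 4.7, -0.3] 0.06710698449765759 22.839955687522888
```

Request:
arm_command(deltas=[[6.72, [0, 0, 0.12], 0], [6.72, [0, 0, 0.1], 0], [6.72, [0, 0, 0.1], 0], [6.8, [0, 0, 0], 0], [6.9, [0, 0, 0], 0], [7.2, [0, 0, 0], 0], [7.5, [-0.4, 0, 0], 0], [7.5, [-0.4, 0, 0], 0], [7.5, [0, 0, 0], 0]])

```text
time_s: 10.12
position: [0.536, 0.2442, 0.0834]
orientation: [0.938, -0.348, -0.0, 0.0]
wrist_force: [0.3, -0.5, -0.7]
finger_gap: 0.075
finger_force: 0.0
```

```bash
python3 - <<'E'
from h import *
im,W=look("wrist",("jack","thick_disc"))
s=get_state();print(s["time_s"],rd(s["position"]),rd(s["wrist_force"],1),s["finger_gap"],s["finger_force"])
E
```

```text
jack 0.97 [202.0, 163.0, 451.0, 378.0] n [0.001, 0.0, 1.0] face centre [0.5395, 0.2397, 0.0667] R 0.0548 20015 19288
thick_disc 0.67 [228.0, 238.0, 408.0, 408.0] n [0.002, -0.001, 1.0] face centre [0.5373, 0.2464, 0.0927] R 0.0338 24170 21855
10.2667 [0.5364, 0.2439, 0.0834] [0.1, 0.0, -0.2] 0.07470363475843235 0.0
```

Request:
arm_command(deltas=[[7.5, [-0.1, -0.25, 0], 0], [6.6, [0, 0, 0], 0], [6.6, [0, 0, 0], 0], [6.6, [0, 0, 0], 0], [6.6, [0, 0, -0.2], 0], [6.6, [0.2, 0.12, -0.1], 0], [6.6, [0.2, 0.13, 0], 0], [6.6, [0.2, 0.12, 0], 0], [6.6, [0, 0, 0.15], 0], [6.6, [0, 0, 0.15], 0], [6.7, [0, 0, 0], 0], [6.9, [0, 0, 0], 0], [7.5, [0, 0, 0], 0], [7.5, [0, 0, 0], 0]], grip_force=40)

```text
time_s: 11.43
position: [0.5404, 0.24, 0.084]
orientation: [0.938, -0.348, 0.001, -0.001]
wrist_force: [-0.3, 0.1, -0.5]
finger_gap: 0.075
finger_force: 0.0
```

```bash
python3 - <<'E'
from h import *
im,W=look("wrist",("jack","thick_disc"))
s=get_state();print(s["time_s"],rd(s["position"]),rd(s["wrist_force"],1),s["finger_gap"],s["finger_force"])
E
```

```text
jack 0.95 [205.0, 170.0, 447.0, 391.0] n [0.001, -0.0, 1.0] face centre [0.5396, 0.2396, 0.0666] R 0.0547 16660 15523
thick_disc 0.7 [239.0, 236.0, 418.0, 410.0] n [0.003, -0.001, 1.0] face centre [0.5389, 0.239, 0.0926] R 0.0338 24278 21785
11.5833 [0.54, 0.24, 0.0838] [0.2, -0.9, -0.1] 0.07502587817683692 0.0
```

Request:
arm_command(deltas=[[8.5, [0, 0, -0.5], 0], [8.5, [0, 0, -2], 0], [8.5, [0, 0, -3.5], 0], [8.5, [0, 0, -3.5], 0], [8.5, [0, 0, -2.5], 0], [8.5, [2.035, 3.066, 0], 0], [8.5, [2.035, 3.066, 0], 0], [8.5, [2.035, 3.066, 0], 0], [8.5, [2.035, 3.066, 0], 0], [8.5, [2.035, 3.066, 0], 0], [8.5, [2.035, 3.066, 0], 0], [8.5, [2.035, 3.066, 0], 0], [8.5, [2.035, 3.066, 0], 0], [8.5, [2.035, 3.066, 0], 0], [8.5, [2.035, 3.066, 0], 0], [8.5, [2.035, 3.066, 0], 0], [8.5, [2.035, 3.066, 0], 0], [8.5, [0, 0, 0], 0], [8.5, [0, 0, 0], 0]])

```text
time_s: 13.17
position: [0.4841, -0.2002, 0.2037]
orientation: [0.937, -0.35, 0.0, 0.0]
wrist_force: [0.7, 0.5, 0.2]
finger_gap: 0.0848
finger_force: 0.0
```

```bash
python3 - <<'E'
from h import *
im,W=look("wrist",("ring_disc",))
s=get_state();print(s["time_s"],rd(s["position"]),rd(s["wrist_force"],1),rd(s["joint_pos"],2))
E
```

```text
ring_disc 0.89 [280.0, 187.0, 366.0, 270.0] n [0.436, -0.371, 0.82] face centre [0.4857, -0.1981, 0.0569] R 0.0335 4570 4084
ring_disc 0.81 [430.0, 104.0, 511.0, 186.0] n [0.003, 0.002, 1.0] face centre [0.447, -0.3378, 0.0165] R 0.0336 4410 3868
13.2667 [0.4846, -0.1983, 0.2037] [-0.0, -0.1, -0.3] [-0.09, 0.22, -0.06, -0.0, -1.29, 0.95]
```

Request:
arm_command(deltas=[[8.5, [0.15, -0.09, 3.2], 0], [8.5, [0, 0, 3.2], 0], [8.5, [0, 0, 3.2], 0], [8.5, [0, 0, 2.6], 0], [8.5, [0, 0, 1.2], 0], [8.5, [0, 0, 0.85], 0], [8.5, [0, 0, 0], 0], [6.6, [0, 0, 0], 0], [6.6, [0, 0, 0], 0], [6.6, [0, 0, 0], 0], [6.6, [0, 0, 0], 0], [6.6, [0, 0, 0], 0]], grip_force=40)

```text
time_s: 14.27
position: [0.487, -0.1988, 0.0629]
orientation: [0.938, -0.348, 0.001, -0.0]
wrist_force: [-2.4, 2.3, 5.8]
finger_gap: 0.0667
finger_force: 43.6
```

Request:
arm_command(deltas=[[6.6, [0, 0, -0.5], 0], [6.6, [0, 0, -1.5], 0], [6.6, [0, 0, -3], 0], [6.6, [0, 0, -3], 0], [6.6, [0, 0, -3], 0], [6.6, [0, 0, -2.5], 0], [6.6, [-2.04, -3.06, 0], 0], [6.6, [-2.04, -3.06, 0], 0], [6.6, [-2.04, -3.06, 0], 0], [6.6, [-2.04, -3.06, 0], 0], [6.6, [-2.04, -3.06, 0], 0], [6.6, [-2.04, -3.06, 0], 0], [6.6, [-2.04, -3.06, 0], 0], [6.6, [-2.04, -3.06, 0], 0], [6.6, [-2.04, -3.06, 0], 0], [6.6, [-2.04, -3.06, 0], 0], [6.6, [-2.04, -3.06, 0], 0], [6.6, [-2.04, -3.06, 0], 0], [6.6, [0, 0, 0], 0], [6.6, [0, 0, 0], 0]])

```text
time_s: 15.93
position: [0.5399, 0.2413, 0.1955]
orientation: [0.938, -0.347, -0.0, 0.0]
wrist_force: [0.4, -1.1, -3.1]
finger_gap: 0.0668
finger_force: 44.1
```

```bash
python3 - <<'E'
from h import *
im,W=look("wrist",("ring_disc","thick_disc","jack"))
s=get_state();print(s["time_s"],rd(s["position"]),rd(s["wrist_force"],1),s["finger_gap"],s["finger_force"])
E
```

```text
ring_disc 0.97 [247.0, 243.0, 405.0, 405.0] n [0.436, -0.372, 0.82] face centre [0.539, 0.2419, 0.1892] R 0.0336 17056 16368
thick_disc 0.95 [278.0, 191.0, 378.0, 258.0] n [0.003, -0.002, 1.0] face centre [0.5391, 0.2389, 0.0928] R 0.0334 4686 4274
jack 0.91 [252.0, 158.0, 398.0, 302.0] n [0.001, 0.0, 1.0] face centre [0.5394, 0.24, 0.0667] R 0.0547 7085 6856
16.1333 [0.5402, 0.2384, 0.1962] [0.0, -0.3, -3.0] 0.06645486957425965 44.095817506313324
```

Request:
arm_command(deltas=[[6.6, [0.75, 0.11, 1], 0], [6.6, [0.7, 0.11, 1.5], 0], [6.6, [0, 0, 1.5], 0], [6.6, [0, 0, 1], 0], [6.7, [0, 0, 0.5], 0], [6.7, [0, 0, 0.3], 0], [6.7, [0, 0, 0.2], 0], [6.7, [0, 0, 0.2], 0], [6.7, [0, 0, 0.15], 0], [6.7, [0, 0, 0.1], 0]], grip_force=20)

```text
time_s: 16.97
position: [0.55, 0.2284, 0.1317]
orientation: [0.938, -0.348, 0.0, -0.0]
wrist_force: [0.7, 0.1, -2.8]
finger_gap: 0.0667
finger_force: 35.3
```

Request:
arm_command(deltas=[[6.74, [0, 0, 0.15], 0], [6.74, [-0.04, 0, 0.15], 0], [6.74, [-0.08, 0, 0.15], 0], [6.74, [-0.08, 0, 0.15], 0], [6.74, [-0.08, 0, 0.15], 0], [6.74, [-0.08, 0, 0.15], 0]])

```text
time_s: 17.47
position: [0.5471, 0.2311, 0.1235]
orientation: [0.938, -0.348, 0.0, -0.001]
wrist_force: [-5.2, 2.6, 7.2]
finger_gap: 0.0675
finger_force: 27.9
```

```bash
python3 - <<'E'
from h import *
im,W=look("wrist",("ring_disc","jack"))
s=get_state();print(s["time_s"],rd(s["position"]),rd(s["wrist_force"],1),s["finger_gap"],s["finger_force"])
E
```

```text
ring_disc 0.67 [244.0, 242.0, 408.0, 407.0] n [0.318, -0.275, 0.907] face centre [0.5456, 0.2322, 0.118] R 0.0336 17070 16347
jack 0.71 [226.0, 183.0, 417.0, 302.0] n [0.002, -0.001, 1.0] face centre [0.5402, 0.2391, 0.0643] R 0.0541 10076 9231
17.6167 [0.5469, 0.2312, 0.1234] [-5.5, 2.7, 5.8] 0.06761874712058229 27.87685990333557
```

Request:
arm_command(deltas=[[6.74, [-0.09, 0, 0.14], 0], [6.74, [-0.09, 0, 0.14], 0], [6.74, [-0.09, 0, 0.14], 0], [6.74, [-0.09, 0, 0.14], 0], [6.74, [-0.09, 0, 0.14], 0], [6.74, [-0.09, 0, 0.12], 0]])

```text
time_s: 18.12
position: [0.5435, 0.2343, 0.1142]
orientation: [0.938, -0.348, 0.0, -0.0]
wrist_force: [0.3, 1.2, 1.9]
finger_gap: 0.0678
finger_force: 27.4
```

```bash
python3 - <<'E'
from h import *
im,W=look("wrist",("ring_disc","jack","thick_disc"))
s=get_state();print(s["time_s"],rd(s["position"]),rd(s["wrist_force"],1),s["finger_gap"],s["finger_force"])
E
```

```text
ring_disc 0.93 [243.0, 238.0, 406.0, 397.0] n [0.05, -0.044, 0.998] face centre [0.5405, 0.2367, 0.1094] R 0.0337 17144 15009
jack 0.93 [220.0, 178.0, 424.0, 302.0] n [0.002, -0.0, 1.0] face centre [0.54, 0.2394, 0.0656] R 0.0543 11737 10748
thick_disc 0.76 [266.0, 230.0, 379.0, 344.0] n [0.06, -0.051, 0.997] face centre [0.5479, 0.2342, 0.0905] R 0.0247 3580 2400
18.3167 [0.5434, 0.2342, 0.1142] [0.0, 2.3, 1.4] 0.06734176714126971 27.37359121441841
```

Request:
arm_command(deltas=[[6.74, [-0.1, 0, 0.12], 0], [6.74, [-0.06, 0, 0.1], 0], [6.74, [0, 0, 0.06], 0], [6.8, [0, 0, 0], 0], [6.9, [0, 0, 0], 0], [7.2, [0, 0, 0], 0], [7.6, [0, 0, 0], 0], [8, [-0.2, 0, -1], 0], [8.5, [-0.2, 0, -3], 0], [8.5, [0, 0, -3], 0], [8.5, [0, 0, 0], 0]])

```text
time_s: 19.23
position: [0.5413, 0.2388, 0.1886]
orientation: [0.938, -0.347, 0.004, -0.004]
wrist_force: [0.3, 1.3, 1.7]
finger_gap: 0.0848
finger_force: 0.0
```

```bash
python3 - <<'E'
from h import *
im,W=look("wrist",("ring_disc","jack","thick_disc"))
cv2.imwrite("pics/w3.png",im)
s=get_state();print(s["time_s"],rd(s["position"]),rd(s["wrist_force"],1),s["finger_gap"],s["finger_force"])
im,W=look("top",("ring_disc","jack","thick_disc"))
E
```

```text
ring_disc 0.78 [280.0, 199.0, 383.0, 302.0] n [0.002, -0.0, 1.0] face centre [0.5394, 0.2372, 0.1078] R 0.0334 7299 6700
jack 0.64 [253.0, 162.0, 399.0, 305.0] n [0.001, 0.0, 1.0] face centre [0.5394, 0.2397, 0.066] R 0.0546 7211 7022
thick_disc 0.65 [289.0, 198.0, 364.0, 272.0] n [-0.015, 0.007, 1.0] face centre [0.5479, 0.2307, 0.0922] R 0.0246 1638 1276
19.4333 [0.5381, 0.2375, 0.1809] [-0.5, 0.2, -0.8] 0.08502916867587013 0.0
ring_disc 0.91 [468.0, 290.0, 502.0, 319.0] n [-0.047, 0.005, 0.999] face centre [0.4477, -0.3388, 0.0157] R 0.0333 647 327
ring_disc 0.74 [225.0, 246.0, 263.0, 292.0] n [-0.01, -0.021, 1.0] face centre [0.5405, 0.2361, 0.0657] R 0.0526 520 319
ring_disc 0.51 [235.0, 255.0, 255.0, 277.0] n [-0.023, 0.014, 1.0] face centre [0.541, 0.2294, 0.1071] R 0.0271 184 133
jack 0.76 [226.0, 248.0, 265.0, 294.0] n [-0.006, -0.02, 1.0] face centre [0.5406, 0.2362, 0.0657] R 0.0527 545 321
```

View pics/w3.png

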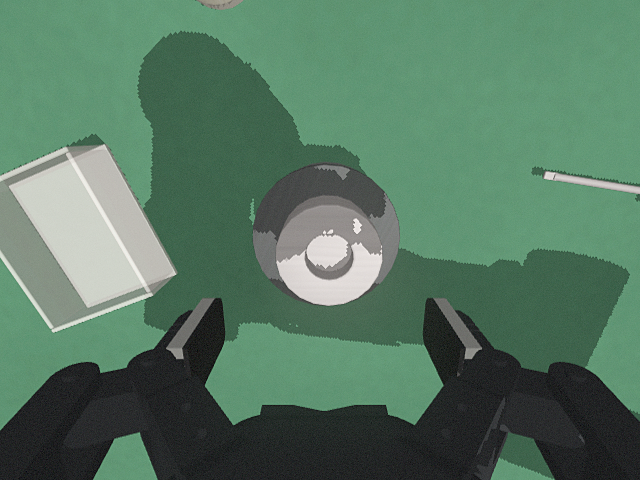

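Wrist view: the ring (329,250) lies flat on the thick disc, about centred on the table (326,235); I'll true up the whole pile at the end. Now the cap.

Request:
arm_command(deltas=[[8.5, [0, 0, -1], 0], [8.5, [0, 0, -1], 0], [8.5, [2.7, 1.51, 0], 0], [8.5, [2.7, 1.51, 0], 0], [8.5, [2.7, 1.51, 0], 0], [8.5, [2.7, 1.51, 0], 0], [8.5, [2.7, 1.51, 0], 0], [8.5, [2.7, 1.51, 0], 0], [8.5, [2.7, 1.51, 0], 0], [8.5, [2.7, 1.51, 0], 0], [8.5, [2.75, 1.55, 0], 0], [8.5, [0, 0, 0], 0], [8.5, [0, 0, 0], 0]])

```text
time_s: 20.72
position: [0.635, -0.0263, 0.2021]
orientation: [0.937, -0.349, 0.0, -0.0]
wrist_force: [0.4, 0.7, -0.1]
finger_gap: 0.085
finger_force: 0.0
```

```bash
python3 - <<'E'
from h import *
im,W=look("wrist",("cap_disc",))
s=get_state();print(s["time_s"],rd(s["position"]),rd(s["wrist_force"],1),rd(Ro.from_quat(s["orientation"]).as_matrix(),3),rd(s["joint_pos"],2))
E
```

```text
cap_disc 0.94 [279.0, 193.0, 363.0, 274.0] n [0.436, -0.372, 0.82] face centre [0.6342, -0.0238, 0.0574] R 0.0336 5444 4408
cap_disc 0.87 [147.0, 49.0, 233.0, 139.0] n [0.002, 0.001, 1.0] face centre [0.7857, -0.0095, 0.0164] R 0.0335 5781 4658
20.8167 [0.6345, -0.0243, 0.2021] [0.4, 0.4, -0.2] [[0.758, -0.653, 0.001], [-0.653, -0.758, 0.0], [0.0, -0.001, -1.0]] [0.21, 0.44, 0.25, -0.0, -1.38, 0.65]
```

Request:
arm_command(deltas=[[8.5, [0.02, 0, 3.2], 0], [8.5, [0, 0, 3.2], 0], [8.5, [0, 0, 3.2], 0], [8.5, [0, 0, 2.5], 0], [8.5, [0, 0, 1.2], 0], [8.5, [0, 0, 0.8], 0], [8.5, [0, 0, 0], 0], [6.6, [0, 0, 0], 0], [6.6, [0, 0, 0], 0], [6.6, [0, 0, 0], 0], [6.6, [0, 0, 0], 0], [6.6, [0, 0, 0], 0]], grip_force=40)

```text
time_s: 21.82
position: [0.6354, -0.0243, 0.0625]
orientation: [0.938, -0.348, 0.001, -0.001]
wrist_force: [-2.4, 1.6, 6.2]
finger_gap: 0.067
finger_force: 34.6
```

Request:
arm_command(deltas=[[6.6, [0, 0, -0.5], 0], [6.6, [0, 0, -1.5], 0], [6.6, [0, 0, -3], 0], [6.6, [0, 0, -3], 0], [6.6, [0, 0, -3], 0], [6.6, [0, 0, -3], 0], [6.6, [-2.5, -1.36, 0], 0], [6.6, [-2.5, -1.36, 0], 0], [6.6, [-2.5, -1.36, 0], 0], [6.6, [-2.5, -1.36, 0], 0], [6.6, [-2.5, -1.36, 0], 0], [6.6, [-2.5, -1.36, 0], 0], [6.6, [-2.5, -1.36, 0], 0], [6.6, [-2.5, -1.36, 0], 0], [6.6, [-2.5, -1.36, 0], 0], [6.6, [0, -1.36, 0], 0], [6.6, [0, 0, 0], 0], [6.6, [0, 0, 0], 0]])

```text
time_s: 23.32
position: [0.5523, 0.2257, 0.1996]
orientation: [0.938, -0.348, -0.001, 0.0]
wrist_force: [-0.1, 0.0, -4.1]
finger_gap: 0.0665
finger_force: 34.7
```

```bash
python3 - <<'E'
from h import *
im,W=look("wrist",("cap_disc","ring_disc","jack"))
s=get_state();print(s["time_s"],rd(s["position"]),rd(s["wrist_force"],1),s["finger_gap"],s["finger_force"])
E
```

```text
cap_disc 0.84 [243.0, 246.0, 405.0, 410.0] n [0.439, -0.373, 0.817] face centre [0.5516, 0.226, 0.1942] R 0.0337 20894 17901
ring_disc 0.64 [0.0, 161.0, 177.0, 343.0] n [0.001, -0.003, 1.0] face centre [0.6687, 0.4074, 0.0043] R 0.0777 21123 7854
ring_disc 0.62 [276.0, 218.0, 373.0, 256.0] n [0.021, -0.017, 1.0] face centre [0.5401, 0.2366, 0.1084] R 0.0329 1778 1374
jack 0.71 [252.0, 179.0, 388.0, 281.0] n [0.001, -0.0, 1.0] face centre [0.5398, 0.2394, 0.066] R 0.0543 5782 5349
23.5167 [0.5526, 0.2244, 0.2002] [0.2, -0.6, -3.9] 0.06658961920298556 34.71968114376068
```

Request:
arm_command(deltas=[[6.6, [-0.4, -0.06, 1], 0], [6.6, [0, 0, 1.5], 0], [6.6, [0, 0, 1.2], 0], [6.6, [0, 0, 0.7], 0], [6.7, [0, 0, 0.4], 0], [6.7, [0, 0, 0.3], 0], [6.7, [0, 0, 0.2], 0], [6.74, [0, 0, 0.15], 0], [6.74, [0, 0, 0.15], 0], [6.74, [-0.04, 0, 0.15], 0], [6.74, [-0.08, 0, 0.15], 0], [6.74, [-0.08, 0, 0.15], 0], [6.74, [-0.08, 0, 0.15], 0]], grip_force=20)

```text
time_s: 24.6
position: [0.548, 0.2308, 0.139]
orientation: [0.938, -0.348, 0.0, -0.001]
wrist_force: [-1.5, 1.9, -1.3]
finger_gap: 0.0672
finger_force: 10.7
```

```bash
python3 - <<'E'
from h import *
im,W=look("wrist",("cap_disc",))
s=get_state();print(s["time_s"],rd(s["position"]),rd(s["wrist_force"],1),s["finger_gap"],s["finger_force"])
E
```

```text
cap_disc 0.64 [243.0, 244.0, 405.0, 408.0] n [0.311, -0.267, 0.912] face centre [0.5463, 0.2322, 0.1346] R 0.0336 20763 17735
24.7 [0.5481, 0.2303, 0.1383] [1.1, 0.1, -3.2] 0.06710911952237392 10.44462338089943
```

Request:
arm_command(deltas=[[6.72, [-0.08, 0, 0.14], 0], [6.72, [-0.08, 0, 0.14], 0], [6.72, [-0.08, 0, 0.14], 0], [6.72, [-0.08, 0, 0.14], 0], [6.72, [-0.08, 0, 0.14], 0], [6.72, [-0.08, 0, 0.12], 0], [6.72, [-0.06, 0, 0.12], 0]])

```text
time_s: 25.28
position: [0.5439, 0.2337, 0.1288]
orientation: [0.938, -0.348, 0.0, 0.0]
wrist_force: [-0.5, 0.6, -2.8]
finger_gap: 0.0673
finger_force: 11.3
```

```bash
python3 - <<'E'
from h import *
im,W=look("wrist",("cap_disc","jack"))
s=get_state();print(s["time_s"],rd(s["position"]),rd(s["wrist_force"],1),s["finger_gap"],s["finger_force"])
E
```

```text
jack 0.66 [229.0, 175.0, 414.0, 299.0] n [0.001, -0.0, 1.0] face centre [0.54, 0.2392, 0.0654] R 0.0541 10138 9510
25.4333 [0.5438, 0.2337, 0.1288] [0.4, 0.7, -2.2] 0.0670409651347824 11.323240846395493
```

Request:
arm_command(deltas=[[6.72, [-0.04, 0, 0.1], 0], [6.72, [0, 0, 0.08], 0]])

```text
time_s: 25.6
position: [0.5436, 0.2338, 0.1274]
orientation: [0.938, -0.348, 0.0, 0.0]
wrist_force: [-0.8, 1.1, 0.9]
finger_gap: 0.0673
finger_force: 11.5
```

```bash
python3 - <<'E'
from h import *
im,W=look("wrist",("cap_disc","jack"))
cv2.imwrite("pics/w4.png",im)
s=get_state();print(s["time_s"],rd(s["position"]),rd(s["wrist_force"],1),s["finger_gap"],s["finger_force"])
E
```

```text
cap_disc 0.96 [243.0, 242.0, 404.0, 392.0] n [0.003, -0.002, 1.0] face centre [0.5408, 0.2361, 0.1227] R 0.0337 19033 15005
jack 0.92 [228.0, 176.0, 413.0, 299.0] n [0.001, 0.0, 1.0] face centre [0.5402, 0.2391, 0.0647] R 0.054 10239 9568
25.75 [0.5436, 0.2338, 0.1275] [-0.3, -0.2, -0.2] 0.06743009106249435 11.50393232703209
```

View pics/w4.png

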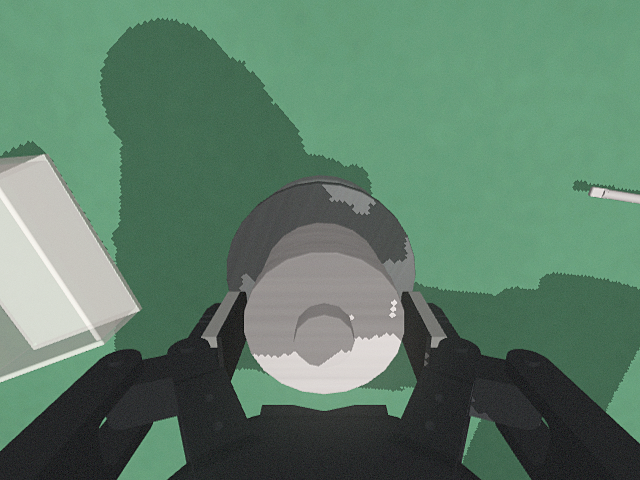

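Wrist view: the cap lies flat, stub up (325,320), with its rim above the pile. Now I release and true up all three with the pads.

Request:
arm_command(deltas=[[6.85, [0, 0, 0], 0], [7.1, [0, 0, 0], 0], [7.6, [0, 0, 0], 0], [8.5, [-0.3, -0.02, 0], 0], [8.5, [-0.28, -0.03, 0], 0], [8.5, [0, 0, 0], 0], [8.5, [0, 0, 1], 0], [8.5, [0, 0, 1], 0], [8.5, [0, 0, 0.8], 0], [8.5, [0, 0, 0.6], 0], [8.5, [0, 0, 0], 0], [7.5, [0, 0, 0], 0], [7.1, [0, 0, 0], 0], [6.9, [0, 0, 0], 0], [6.8, [0, 0, 0], 0], [6.75, [0, 0, 0], 0], [6.75, [0, 0, 0], 0], [6.75, [0, 0, 0], 0]])

```text
time_s: 27.25
position: [0.5396, 0.238, 0.0935]
orientation: [0.938, -0.348, 0.0, -0.0]
wrist_force: [-0.6, -1.8, 2.6]
finger_gap: 0.0682
finger_force: 22.2
```

Request:
arm_command(deltas=[[7, [0, 0, 0], 0], [7.6, [0, 0, 0], 0], [8.5, [0, 0, 0], 0], [8.5, [0, 0, 0], 0], [8.5, [0, 0, 0], 0.112], [8.5, [0, 0, 0], 0.112], [8.5, [0, 0, 0], 0.112], [8.5, [0, 0, 0], 0.112], [8.5, [0, 0, 0], 0.112], [8.5, [0, 0, 0], 0.112], [8.5, [0, 0, 0], 0.112], [8.5, [0, 0, 0], 0.112], [8.5, [0, 0, 0], 0.112], [8.5, [0, 0, 0], 0.112], [8.5, [0, 0, 0], 0.112], [8.5, [0, 0, 0], 0.112], [8.5, [0, 0, 0], 0.112], [8.5, [0, 0, 0], 0.112], [8.5, [0, 0, 0], 0]])

```text
time_s: 28.83
position: [0.5396, 0.2382, 0.0931]
orientation: [-0.416, 0.909, 0.0, 0.0]
wrist_force: [-0.9, 0.3, 0.1]
finger_gap: 0.085
finger_force: 0.0
```

Request:
arm_command(deltas=[[8, [0, 0, 0], 0], [7.5, [0, 0, 0], 0], [7.1, [0, 0, 0], 0], [6.9, [0, 0, 0], 0], [6.8, [0, 0, 0], 0], [6.72, [0, 0, 0], 0], [6.72, [0, 0, 0], 0], [6.72, [0, 0, 0], 0]])

```text
time_s: 29.5
position: [0.5395, 0.2383, 0.0936]
orientation: [-0.418, 0.908, 0.0, 0.0]
wrist_force: [-2.1, 0.4, 5.7]
finger_gap: 0.0674
finger_force: 20.7
```

Request:
arm_command(deltas=[[6.85, [0, 0, 0], 0], [7.1, [0, 0, 0], 0], [7.6, [0, 0, 0], 0], [8.5, [0, 0, 0], 0], [8.5, [0, 0, 0], 0], [8.5, [0, 0, -1], 0], [8.5, [0, 0, -3], 0], [8.5, [0, 0, -4], 0], [8.5, [0, 0, -4], 0], [8.5, [0, 0, -3], 0], [8.5, [0, 0, 0], 0], [8.5, [0, 0, 0], 0]])

```text
time_s: 30.5
position: [0.5404, 0.2386, 0.2465]
orientation: [-0.418, 0.908, 0.001, 0.003]
wrist_force: [0.3, -0.6, -1.1]
finger_gap: 0.0849
finger_force: 0.0
```

```bash
python3 - <<'E'
from h import *
im,W=look("wrist",("cap_disc","ring_disc","thick_disc","jack"))
K=np.array(camera_info("scene")["mtx"])
im2,W2=look("scene",("cap_disc","ring_disc","thick_disc"))
# horizontal circle fits of visible pile rim, by height band, on both views
for w in (W,W2):
    p=w.reshape(-1,3);p=p[np.isfinite(p[:,0])&(np.hypot(p[:,0]-.5395,p[:,1]-.2385)<.045)]
    for lo,hi in((.070,.088),(.096,.105),(.1105,.119)):
        q=p[(p[:,2]>lo)&(p[:,2]<hi)]
        if len(q)<20: continue
        f=least_squares(lambda x:np.hypot(q[:,0]-x[0],q[:,1]-x[1])-.034,[.5395,.2385],loss="soft_l1",f_scale=.001)
        print(lo,len(q),rd(f.x),round(np.std(f.fun),4))
a=cv2.resize(im[130:330,210:440],None,fx=1.7,fy=1.7);b=cv2.resize(im2[220:360,340:500],(int(160*340/140),340),interpolation=2)
cv2.imwrite("pics/fin.png",np.hstack([a,b]));print(get_state()["time_s"])
E
```

```text
cap_disc 0.72 [1.0, 147.0, 26.0, 210.0] n [-0.02, 0.022, 1.0] face centre [0.7843, -0.0072, 0.0166] R 0.0319 1232 646
cap_disc 0.66 [279.0, 188.0, 372.0, 274.0] n [0.0, -0.001, 1.0] face centre [0.5386, 0.2387, 0.1227] R 0.0336 6340 5255
ring_disc 0.67 [292.0, 181.0, 351.0, 199.0] n [-0.564, -0.825, 0.015] face centre [0.5211, 0.2113, 0.1005] R 0.0143 157 123
thick_disc 0.69 [296.0, 181.0, 357.0, 196.0] n [0.659, 0.752, 0.012] face centre [0.5194, 0.213, 0.0791] R 0.0197 235 165
jack 0.86 [264.0, 153.0, 387.0, 265.0] n [0.0, 0.0, 1.0] face centre [0.5395, 0.2398, 0.0648] R 0.0546 4736 4466
cap_disc 0.9 [200.0, 284.0, 238.0, 318.0] n [-0.006, 0.005, 1.0] face centre [0.7868, -0.0094, 0.0158] R 0.0339 1058 690
cap_disc 0.81 [400.0, 250.0, 442.0, 286.0] n [0.002, 0.005, 1.0] face centre [0.5399, 0.2392, 0.122] R 0.0329 1229 821
ring_disc 0.75 [396.0, 269.0, 440.0, 291.0] n [-0.86, -0.508, 0.051] face centre [0.5671, 0.2547, 0.0996] R 0.0164 313 137
ring_disc 0.66 [262.0, 147.0, 313.0, 279.0] n [0.434, -0.371, 0.821] face centre [0.5676, -0.1077, 0.0352] R 0.1804 5517 4171
ring_disc 0.58 [247.0, 145.0, 275.0, 164.0] n [0.005, -0.003, 1.0] face centre [0.4489, -0.3343, 0.0159] R 0.0318 343 203
thick_disc 0.59 [399.0, 280.0, 440.0, 303.0] n [0.902, 0.432, 0.003] face centre [0.5686, 0.2516, 0.0784] R 0.018 393 182
0.07 170 [0.539, 0.2394] 0.0001
0.096 114 [0.5393, 0.2385] 0.0002
0.1105 122 [0.5388, 0.2392] 0.0002
0.07 284 [0.5386, 0.2385] 0.0006
0.096 159 [0.5389, 0.2375] 0.0007
0.1105 150 [0.5385, 0.2382] 0.0007
30.95
```

View pics/fin.png

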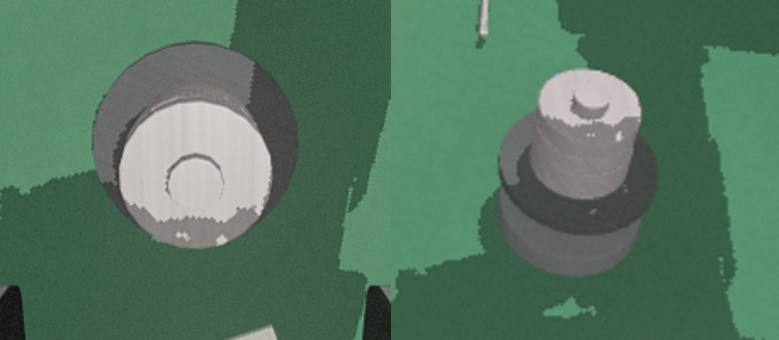

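The two crops show a straight, flush pile (stub at 195,182 left, 590,103 right). The discs agree to 1 mm and sit about 1 mm from the table's middle. The arm is clear.

```bash
python3 -c "
from station import *
print(close_job())"
```

```text
the job is handed in; nothing more can be done
None
```

The pile stands straight on the jack table: thick disc, then ring, then cap with its stub up, edges flush to about 1 mm and about 1 mm off the table's middle; handed in at about 31 s with the arm clear, verdict not reported.

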